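# Tip the front row of bolts from the counting tray into the parts bin

## Robot

A 7-joint arm with a two-finger parallel gripper is mounted at the origin on the work surface; the furniture and walls round the work are solid. World frame = base frame: x ahead of the robot, y to its left, z up, the work surface at z = 0. Lengths are in m, angles in rad, forces in N, time in s.
With the tool pointing down it reaches from about 0.4 to 0.9 m from the base axis. Payload 5.6 kg.
Tool frame: the origin (TCP) lies midway between the tips of the shut fingers; the grasp point (between the pads) lies 19 mm behind it; x points along the fingers, y is the direction in which the jaws open and shut, and the axes are right-handed (so a half turn about x gives the same grasp; the last joint's range is limited). The gripper opens to 92 mm and grips with 3 to 60 N. Pads are 20 mm wide; open, the fingers measure 128 mm over their backs; the gripper's body (75 mm by 189 mm) begins 69 mm behind the grasp point.
Start: joints at [-0.043, 0.468, -0.012, 1.603, 0.006, 1.071, -0.056], TCP at [0.65, -0, 0.215] pointing down, gripper open.
Joint ranges: [-2.53, 2.53], [-0.31, 2.02], [-1.57, 1.55], [0.28, 2.44], [-1.29, 4.43], [0.15, 1.84], [-2.92, 2.92]. Speed limits (rad/s): [2.57, 2.57, 3.14, 3.14, 3.14, 3.14, 3.14].

## Interface

Orientations are given as a rotation vector (axis times angle).
In Python, from cell import r gives the robot as it stands. Calls block until the motion is done:
- r.move_pose(position, orientation): joint-space move of the TCP to a pose.
- r.line_to(position, attitude=None, speed=0.15, force_limit=None): straight line of the TCP; attitude=None keeps the orientation; speed is the mean speed in m/s. With force_limit (N) it stops when the force on the tool has changed by that much, and returns True; else False.
- r.move_joints(angles): joint-space move.
- r.move_gripper(opening, strength=None): finger opening in m; strength is the grip in N (None keeps the last); returns when the fingers have stopped.
- r.pause(seconds).
- r.ik(position, orientation): joint angles nearest the present ones, or None.
- r.capture(name): name is "scene" or "side" or "wrist"; returns a dict with "image" (480x640x3 uint8, blue, green, red), "fx", "fy", "cx", "cy" (pixels), "k1" (the pictures are not rectified: a ray, as slopes to the right and down, at radius r is drawn at 1 + k1 r^2 times it, then the intrinsics apply), "xyz" and "attitude" of the camera in the world. Camera axes: x right, y up, looking along -z (the intrinsics and any distortion apply to the point x, -y, -z); pixel columns grow to the right and rows downward; lengths in m; the calibration is good to about 2 mm. A picture is of the moment at which its call begins. There is no depth.
A pose or a line that the arm cannot do raises r.Unreachable and nothing moves.
- r.finish_job(): hands the job in, once; it reports no verdict.
Readings, each from a call of its own:
- r.get_time_s(): time.
- r.get_joint_pos(): joint angles.
- r.get_qvel(): joint speeds.
- r.get_effort(): joint torques, N m.
- r.get_eef_pos(): TCP position.
- r.get_ee_rot(): TCP orientation.
- r.get_ft_force(): force on the tool from outside, world axes, zero at the start.
- r.get_moment(): the same for the moment, N m.
- r.get_finger_gap(): finger opening in m.
Only numpy, scipy, OpenCV 4.12 (cv2) and the standard library are available. Lean on these libraries where they do the work, as an engineer would, in place of code of your own. Each camera call takes 0.05 s, during which the arm holds its last target. There are 200 camera calls.

## Task

Pick up the counting tray by its grip tab, carry it level to the open parts bin and tip it over its open front edge just far enough that the three bolts of the front row slide off into the bin, while the raised lip keeps the three bolts of the rear row on the tray. Then set the tray down flat on the table, without dropping it, and let go. Tip the bolts out, do not handle them with the gripper, and leave the other things on the table where they are.

Things in the scene. Friction and masses are not known exactly. Their poses are not given: they have to be found in the camera images.
- tray: Loose, smooth dark sheet-steel counting tray, 176 mm long (x) x 100 mm wide (y), 250 g, 670 g with its six bolts. Origin at the centre of its underside, z up. Floor 3 mm thick; side and back walls 22 mm high. Two ribs along x make three lanes, centres y = +32, 0, -32 mm. At the start its front (own -x) points toward the robot, within 0.9 rad.
- tray_front (a point): Middle of the tray's open front edge, where the floor just ends without a wall: tray x = -88 mm, 3 mm above the underside. The front row lies between this edge and the lip. Bolts begin to slide at a tilt of 16 to 23 degrees (they stay put when level); at 35 degrees the front row is surely off within two seconds.
- tray_lip (a point): Top middle of the raised lip across the tray's whole width at x = 0, 6 mm thick, 17 mm above the underside, just under the grip tab. Front row at x < 0, rear row at x > 0; the lip holds the rear row at tilts up to at least 45 degrees.
- tray_grip (a point): Centre of the black rubber sleeve on the upright grip tab in the middle of the tray, 73 mm above the underside. The sleeve is 14 mm thick along the tray's x, 60 mm wide along y, 50 to 96 mm above the underside. Grip it firmly from above across the 14 mm; bolts reach up to 22 mm, so keep fingertips above 35 mm.
- bin: Open bare light-grey steel parts bin, held fast to the table by magnets, 150 mm long (x) x 160 mm wide (y), walls 4 mm thick, rim 49 mm above the table, inner floor about 4 mm. Origin at the centre of its underside, z up. Stands to the left or to the right of the tray.
- bolt_front_1: M12 steel hexagon bolt, 68 mm long, head 22 x 19 mm, shank 13 mm thick, 70 g, about; origin at the middle of its length on its underside, own +y along the shank toward the head. Front row of the tray at the start (lane 1), to go into the bin.
- bolt_front_2: M12 steel hexagon bolt, 68 mm long, head 22 x 19 mm, shank 13 mm thick, 70 g, about; origin at the middle of its length on its underside, own +y along the shank toward the head. Front row of the tray at the start (lane 2), to go into the bin.
- bolt_front_3: M12 steel hexagon bolt, 68 mm long, head 22 x 19 mm, shank 13 mm thick, 70 g, about; origin at the middle of its length on its underside, own +y along the shank toward the head. Front row of the tray at the start (lane 3), to go into the bin.
- bolt_rear_1: M12 steel hexagon bolt, 68 mm long, head 22 x 19 mm, shank 13 mm thick, 70 g, about; origin at the middle of its length on its underside, own +y along the shank toward the head. Rear row of the tray (lane 1), behind the lip, to stay on the tray.
- bolt_rear_2: M12 steel hexagon bolt, 68 mm long, head 22 x 19 mm, shank 13 mm thick, 70 g, about; origin at the middle of its length on its underside, own +y along the shank toward the head. Rear row of the tray (lane 2), behind the lip, to stay on the tray.
- bolt_rear_3: M12 steel hexagon bolt, 68 mm long, head 22 x 19 mm, shank 13 mm thick, 70 g, about; origin at the middle of its length on its underside, own +y along the shank toward the head. Rear row of the tray (lane 3), behind the lip, to stay on the tray.
- round_bar: Bystander: loose rusty round bar, 20 mm thick, 140 mm long along its y; origin at the centre of its underside.
- paint_marker: Bystander: loose yellow paint marker, 16 mm thick, 131 mm long along its y; origin at the centre of its underside.
- tape_measure: Bystander: loose yellow tape measure, 63 x 97 x 37 mm; origin at the centre of its underside.
There are look-alikes about, which are no part of the job. Leave any pink or yellow look-alike of the bolt_front_1 alone.

How it is judged:
On the way, in this order (a step that is already met when the one before it is completed fails the run):
1. the tray is lifted clear of the table with all six bolts on it (height (world z) of tray above 0.02 m and x of bolt_front_1 in the frame of tray between -0.088 and 0 m and y of bolt_front_1 in the frame of tray between -0.052 and 0.052 m and z of bolt_front_1 in the frame of tray between -0.01 and 0.04 m and x of bolt_front_2 in the frame of tray between -0.088 and 0 m and y of bolt_front_2 in the frame of tray between -0.052 and 0.052 m and z of bolt_front_2 in the frame of tray between -0.01 and 0.04 m and x of bolt_front_3 in the frame of tray between -0.088 and 0 m and y of bolt_front_3 in the frame of tray between -0.052 and 0.052 m and z of bolt_front_3 in the frame of tray between -0.01 and 0.04 m and x of bolt_rear_1 in the frame of tray between 0 and 0.095 m and y of bolt_rear_1 in the frame of tray between -0.052 and 0.052 m and z of bolt_rear_1 in the frame of tray between -0.01 and 0.04 m and x of bolt_rear_2 in the frame of tray between 0 and 0.095 m and y of bolt_rear_2 in the frame of tray between -0.052 and 0.052 m and z of bolt_rear_2 in the frame of tray between -0.01 and 0.04 m and x of bolt_rear_3 in the frame of tray between 0 and 0.095 m and y of bolt_rear_3 in the frame of tray between -0.052 and 0.052 m and z of bolt_rear_3 in the frame of tray between -0.01 and 0.04 m), for 0.1 s.
2. the three front-row bolts are in the bin and the rear row is still on the tray (x of bolt_front_1 in the frame of bin between -0.075 and 0.075 m and y of bolt_front_1 in the frame of bin between -0.08 and 0.08 m and z of bolt_front_1 in the frame of bin between -0.005 and 0.05 m and x of bolt_front_2 in the frame of bin between -0.075 and 0.075 m and y of bolt_front_2 in the frame of bin between -0.08 and 0.08 m and z of bolt_front_2 in the frame of bin between -0.005 and 0.05 m and x of bolt_front_3 in the frame of bin between -0.075 and 0.075 m and y of bolt_front_3 in the frame of bin between -0.08 and 0.08 m and z of bolt_front_3 in the frame of bin between -0.005 and 0.05 m and x of bolt_rear_1 in the frame of tray between 0 and 0.095 m and y of bolt_rear_1 in the frame of tray between -0.052 and 0.052 m and z of bolt_rear_1 in the frame of tray between -0.01 and 0.04 m and x of bolt_rear_2 in the frame of tray between 0 and 0.095 m and y of bolt_rear_2 in the frame of tray between -0.052 and 0.052 m and z of bolt_rear_2 in the frame of tray between -0.01 and 0.04 m and x of bolt_rear_3 in the frame of tray between 0 and 0.095 m and y of bolt_rear_3 in the frame of tray between -0.052 and 0.052 m and z of bolt_rear_3 in the frame of tray between -0.01 and 0.04 m), for 0.2 s.
At the end, for the whole second after the job is handed in: All three front-row bolts lie in the bin (their origins within its walls and no more than 50 mm above its underside), all three rear-row bolts lie on the tray behind the lip, the tray stands flat on the table (underside within 8 mm of it, tilt under 0.08 rad), and tray and bolts are at rest (all of step 2 and height (world z) of tray between -0.008 and 0.008 m and angle between tray's own z axis and vertical below 0.08 rad and linear speed of tray below 0.02 m/s and linear speed of each of bolt_front_1, bolt_front_2, bolt_front_3, bolt_rear_1, bolt_rear_2, bolt_rear_3 below 0.03 m/s); the robot touches nothing.
It fails at once if the gripper's fingers press on a bolt with more than 2 N (contact force between the fingers and bolt_front_1 above 2 N or contact force between the fingers and bolt_front_2 above 2 N or contact force between the fingers and bolt_front_3 above 2 N or contact force between the fingers and bolt_rear_1 above 2 N or contact force between the fingers and bolt_rear_2 above 2 N or contact force between the fingers and bolt_rear_3 above 2 N).
It fails at once if the tray is dropped or flung (faster than 1 m/s) (linear speed of tray above 1 m/s).
It fails at once if a loose bystander (round bar, paint marker, tape measure) is shifted by more than 40 mm (distance of any of round_bar, paint_marker, tape_measure from where it was at the start of the episode above 0.04 m).
It also fails if it takes over 64 s, if anything falls off the work surface, if the arm or the gripper's body presses on something with over 40 N, if the wrist force passes 120 N, or if a joint passes its speed limit or range.

## Working session

There is one attempt and no reset: what is moved stays moved. The work goes in short steps, each a Python script; the robot and the scene stay as the last script left them, time stands still between calls to the robot, and variables do not carry over. Pictures are saved under pics/ and viewed, about 8 in all and at most 12, crops included, and the job is handed in when it is done.

```bash
ls; mkdir -p pics; python3 - <<'E'
from cell import r
import cv2,numpy as np
for n in("scene","side","wrist"):
    c=r.capture(n); cv2.imwrite(f"pics/{n}0.png",c["image"]); print(n,{k:np.round(v,4).tolist() for k,v in c.items() if k!="image"})
print(r.get_time_s(),r.get_ee_rot())
E
```

```text
pics
scene {'fx': 444.0439, 'fy': 444.0439, 'cx': 321.2093, 'cy': 237.7256, 'k1': 0.0292, 'xyz': [0.2182, 0.5043, 0.7211], 'attitude': [0.2802, -0.9727, -2.385]}
side {'fx': 457.0196, 'fy': 457.0196, 'cx': 323.5315, 'cy': 237.1157, 'k1': 0.0329, 'xyz': [0.2122, 0.739, 0.7826], 'attitude': [0.2464, -1.1156, -2.4574]}
wrist {'fx': 331.0271, 'fy': 331.0271, 'cx': 323.8583, 'cy': 238.8049, 'k1': -0.0059, 'xyz': [0.649, 0.0767, 0.3848], 'attitude': [-0.2721, 0.0013, 0.0002]}
0.15 [ 1.20844774  1.21014777 -1.2102721 ]
```

View pics/scene0.png

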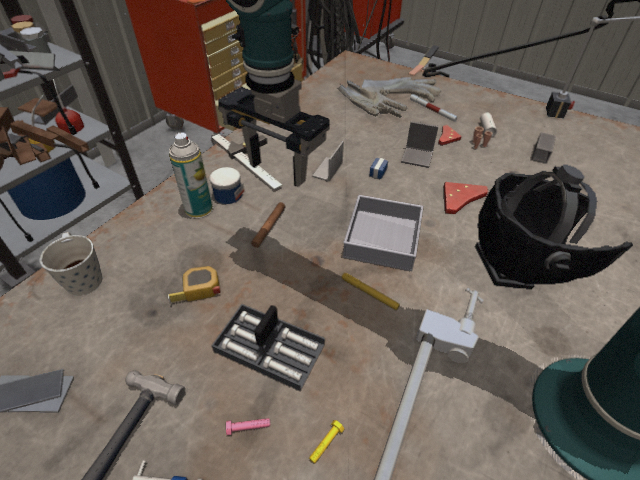

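View pics/side0.png

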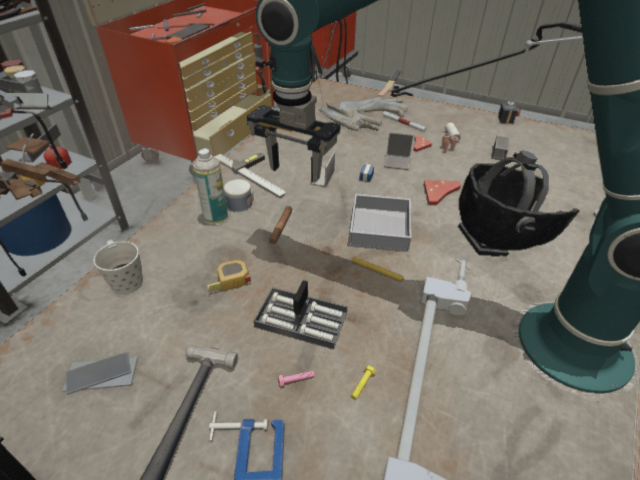

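```bash
cat > h.py <<'E'
from cell import r
import cv2,numpy as np
from scipy.spatial.transform import Rotation as R
def ray(c,u,v):
    x,y=(u-c["cx"])/c["fx"],(v-c["cy"])/c["fy"]; a,b=x,y
    for _ in range(20):
        s=1+c["k1"]*(a*a+b*b); a,b=x/s,y/s
    return np.array(c["xyz"]),R.from_rotvec(c["attitude"]).apply([a,-b,-1])
def onz(c,u,v,z):
    o,d=ray(c,u,v); return (o+d*(z-o[2])/d[2])
def proj(c,p):
    q=R.from_rotvec(c["attitude"]).inv().apply(np.array(p)-c["xyz"]); a,b=q[0]/-q[2],-q[1]/-q[2]
    s=1+c["k1"]*(a*a+b*b); return np.array([c["cx"]+c["fx"]*a*s,c["cy"]+c["fy"]*b*s])
E
python3 - <<'E'
from h import *
c=r.capture("scene"); im=c["image"]
a=cv2.resize(im[285:405,195:345],None,fx=5.3,fy=4.9,interpolation=cv2.INTER_CUBIC); a=cv2.resize(im[290:400,200:340],None,fx=5,fy=5,interpolation=cv2.INTER_CUBIC); cv2.imwrite("pics/tray1.png",a)
for n,(u,v) in dict(bar=(268,224),marker=(372,291),tape=(200,284),yel=(327,441),pink=(247,426)).items(): print(n,onz(c,u,v,.01).round(3))
for u,v in [(358,197),(423,205),(413,271),(344,257)]: print("bin rim",onz(c,u,v,.049).round(3))
E
```

```text
bar [ 0.721 -0.041  0.01 ]
marker [ 0.429 -0.008  0.01 ]
tape [0.725 0.172 0.01 ]
yel [0.346 0.283 0.01 ]
pink [0.462 0.335 0.01 ]
bin rim [ 0.578 -0.2    0.049]
bin rim [ 0.442 -0.26   0.049]
bin rim [ 0.375 -0.069  0.049]
bin rim [ 0.507 -0.023  0.049]
```

View pics/tray1.png

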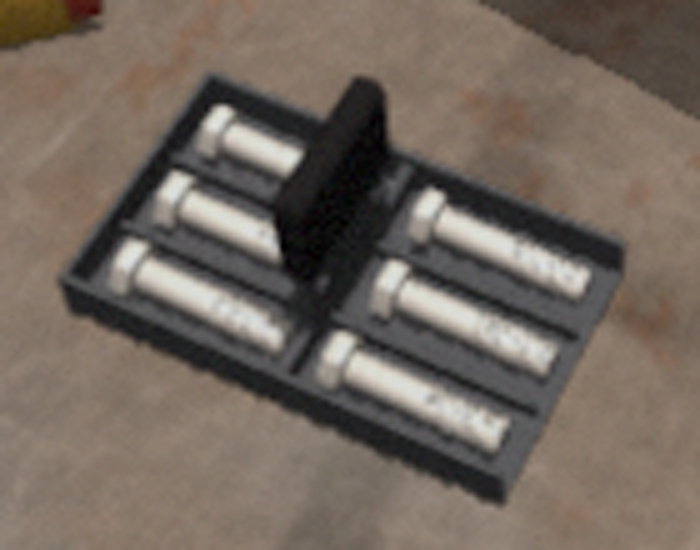

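```bash
python3 - <<'E'
from h import *
c=r.capture("scene"); im=c["image"]
s=cv2.imread("pics/side0.png"); w=cv2.imread("pics/wrist0.png")
f=lambda a:cv2.resize(a,(400,400),interpolation=cv2.INTER_CUBIC)
top=np.hstack([f(im[185:285,335:435]),f(s[180:260,340:420])]); cv2.imwrite("pics/bin1.png",top)
cv2.imwrite("pics/w.png",w)
P={}
for n,(u,v) in dict(BL=(241.6,305),BN=(213.6,345),FN=(301,386),FL=(324.4,338)).items():
    P[n]=onz(c,u,v,.022); print(n,P[n].round(4))
d=lambda a,b:np.linalg.norm(P[a]-P[b]).round(4)
print(d("BL","BN"),d("FN","FL"),d("BL","FL"),d("BN","FN"),np.mean(list(P.values()),0))
x=(P["BL"]+P["BN"]-P["FN"]-P["FL"]);print("yaw",np.arctan2(x[1],x[0]), "tabtop",onz(c,200+362/5,290+78/5,.096),onz(c,200+283/5,290+190/5,.096))
E
```

```text
BL [0.6149 0.17   0.022 ]
BN [0.599  0.2628 0.022 ]
FN [0.4267 0.2382 0.022 ]
FL [0.4447 0.1411 0.022 ]
0.0942 0.0987 0.1726 0.174 [0.52133969 0.20303963 0.022     ]
yaw 0.15516897547127986 tabtop [0.52888579 0.1769048  0.096     ] [0.52263889 0.22629301 0.096     ]
```

View pics/bin1.png

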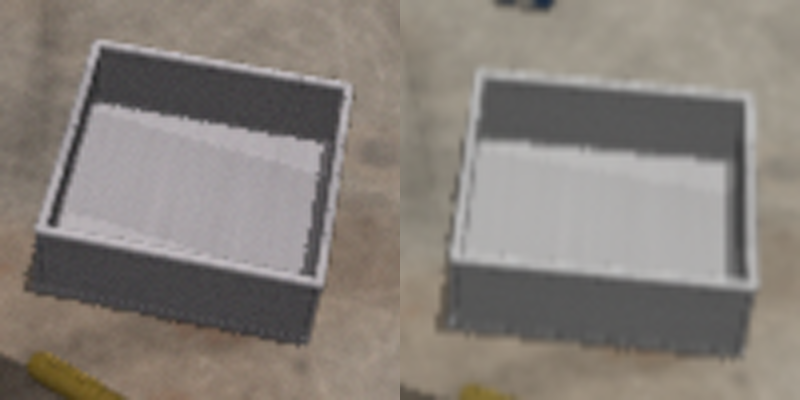

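View pics/w.png

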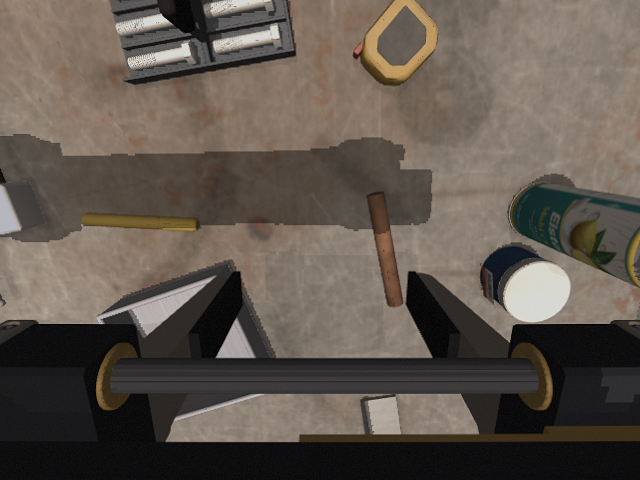

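```bash
cat >> h.py <<'E'
def att(yaw,tilt,flip=1):
    """rotvec of tool gripping tray (tray yaw, front-down tilt)"""
    T=R.from_euler("z",yaw)*R.from_euler("y",-tilt)   # rot -y: +x goes up, front goes down
    t=T.as_matrix(); x=-t[:,2]; y=flip*t[:,0]
    return R.from_matrix(np.c_[x,y,np.cross(x,y)]).as_rotvec(),t
G=.054                                    # TCP above tray underside
def tcp_front(front,yaw,tilt,flip=1):
    a,t=att(yaw,tilt,flip); return np.array(front)+t@np.array([.088,0,G-.003]),a
E
python3 - <<'E'
from h import *
c=r.capture("scene"); s=r.capture("side")
A=[(359.25,195.5),(423,207),(415.5,255),(344.5,242.5)]; B=[(355.4,194.4),(410.4,199),(411,237),(350.6,232)]
for cc,L in((c,A),(s,B)):
    P=np.array([onz(cc,*p,.049) for p in L])[:,:2]
    print(P.round(3).tolist(),P.mean(0).round(4),[np.linalg.norm(P[i]-P[i-1]).round(3) for i in range(4)])
    e=P[1]+P[2]-P[0]-P[3]; print("edge yaw",np.arctan2(*e[::-1]))
q0=r.get_joint_pos()
ok=lambda p,a:r.ik(list(p),list(a))
for fl in(1,-1):
    a,_=att(.155,0,fl); print("grasp",fl,[None if (q:=ok([.5213,.203,z],a)) is None else np.round(q,2).tolist() for z in(.054,.2)])
bc=P.mean(0)
for yaw in np.arange(-.6,2.2,.2):
  for fl in(1,-1):
    out=[]
    for tl in(0,.35,.65):
        f=np.r_[bc+.02*np.array([np.cos(yaw),np.sin(yaw)]),.075]
        q=ok(*tcp_front(f,yaw,tl,fl)); out.append(None if q is None else np.round(q,1).tolist())
    print(round(yaw,2),fl,out)
E
```

```text
[[0.578, -0.206], [0.439, -0.254], [0.389, -0.111], [0.527, -0.058]] [ 0.4835 -0.1573] [np.float64(0.157), np.float64(0.147), np.float64(0.152), np.float64(0.147)]
edge yaw -2.796690329554298
[[0.581, -0.207], [0.441, -0.257], [0.39, -0.109], [0.528, -0.058]] [ 0.4847 -0.1577] [np.float64(0.158), np.float64(0.148), np.float64(0.157), np.float64(0.147)]
edge yaw -2.790210364159285
grasp 1 [[-0.36, 0.54, -0.1, 1.93, 0.08, 0.67, -0.34], [-0.33, 0.34, -0.12, 1.84, 0.05, 0.97, -0.32]]
grasp -1 [[0.44, 1.09, -1.34, 1.88, 1.16, 1.22, 1.99], [0.47, 0.75, -1.32, 1.79, 0.78, 1.24, 2.23]]
-0.6 1 [[0.2, 0.5, 0.2, 1.8, -0.1, 0.9, -0.2], [0.0, 0.3, 0.2, 2.1, 0.1, 0.4, -0.5], [1.2, 0.6, -1.3, 2.3, 1.7, 0.8, -1.8]]
-0.6 -1 [[0.7, 0.6, -0.5, 1.7, 0.3, 0.9, 2.6], [0.5, 0.3, -0.4, 2.1, 0.5, 0.5, 2.3], [0.2, 0.2, -0.0, 2.3, 1.5, 0.3, 1.3]]
-0.4 1 [[0.2, 0.5, 0.1, 1.8, -0.1, 0.9, -0.1], [0.1, 0.3, 0.1, 2.1, 0.0, 0.4, -0.2], [1.2, 0.4, -1.1, 2.3, 1.7, 0.5, -1.7]]
-0.4 -1 [[0.7, 0.6, -0.5, 1.7, 0.4, 0.9, 2.7], [0.6, 0.3, -0.5, 2.1, 0.5, 0.5, 2.6], [1.0, 0.3, -0.9, 2.3, 1.7, 0.4, 1.4]]
-0.2 1 [[0.2, 0.5, 0.
[... 2267 characters left out ...]
0.7, 0.4, -0.4, 2.0, -0.2, 0.9, 2.0], [0.8, 0.5, -0.5, 1.9, -0.4, 1.1, 2.2]]
1.6 -1 [[-0.2, 0.3, 0.3, 2.1, -0.1, 0.8, -1.4], [0.1, 0.4, 0.2, 2.0, -0.5, 1.0, -0.9], [0.3, 0.5, 0.2, 1.9, -0.7, 1.3, -0.6]]
1.8 1 [[0.4, 0.3, -0.4, 2.1, 0.2, 0.8, 1.7], [0.7, 0.4, -0.4, 2.0, -0.2, 1.0, 2.1], [0.8, 0.6, -0.5, 1.8, -0.3, 1.2, 2.3]]
1.8 -1 [[-0.2, 0.3, 0.3, 2.1, -0.1, 0.7, -1.2], [0.1, 0.4, 0.2, 2.0, -0.4, 1.0, -0.8], [0.3, 0.5, 0.2, 1.8, -0.6, 1.3, -0.5]]
2.0 1 [[0.4, 0.3, -0.4, 2.1, 0.2, 0.7, 1.9], [0.7, 0.4, -0.5, 1.9, -0.1, 1.0, 2.3], [0.8, 0.6, -0.5, 1.8, -0.2, 1.3, 2.4]]
2.0 -1 [[-0.1, 0.2, 0.2, 2.2, -0.1, 0.7, -1.0], [0.1, 0.4, 0.2, 2.0, -0.4, 1.1, -0.6], [0.3, 0.5, 0.2, 1.8, -0.5, 1.4, -0.4]]
```

```bash
python3 - <<'E'
from h import *
a,_=att(.155,0)
p=np.array([.5225,.203,0])
r.move_pose(list(p+[0,0,.17]),list(a))
print(r.line_to(list(p+[0,0,G]),speed=.1,force_limit=8), r.get_eef_pos())
r.move_gripper(0.005,55); print("gap",r.get_finger_gap())
f0=np.array(r.get_ft_force())
r.line_to(list(p+[0,0,G+.035]),speed=.05); r.pause(.3)
print(np.array(r.get_ft_force())-f0,r.get_moment(),r.get_eef_pos(),r.get_time_s())
c=r.capture("side"); cv2.imwrite("pics/lift.png",cv2.resize(c["image"][200:380,200:420],None,fx=3,fy=3))
E
```

```text
False [0.52302005 0.20323797 0.05464308]
gap 0.013771115577635296
[-2.08455628 -0.30808978 -5.09281658] [ 0.02869235  0.05704143 -0.02772491] [0.52234562 0.20294047 0.08872559] 4.9333
```

View pics/lift.png

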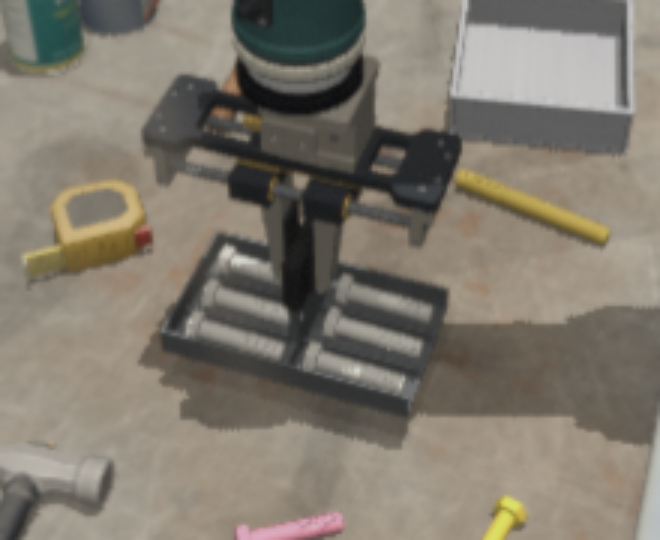

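```bash
python3 - <<'E'
from h import *
bc=np.array([.484,-.1575]); yaw=1.92
f=np.r_[bc+.025*np.array([np.cos(yaw),np.sin(yaw)]),.075]
p=np.array(r.get_eef_pos()); p[2]=G+.1
r.line_to(list(p),speed=.1)
t,a=tcp_front(f+[0,0,.03],yaw,0)
print(t)
try: r.line_to(list(t),list(a),speed=.1)
except r.Unreachable as e: print("unreach",e)
r.pause(.3)
e=np.array(r.get_eef_pos()); print(e, r.get_time_s(), np.round(r.get_joint_pos(),2))
T=R.from_rotvec(r.get_ee_rot()).as_matrix(); print("tool",T.round(3).tolist())
c=r.capture("side"); s=r.capture("scene"); cv2.imwrite("pics/over.png",np.hstack([cv2.resize(c["image"][130:330,260:460],(400,400)),cv2.resize(s["image"][130:330,280:480],(400,400))]))
E
```

```text
[ 0.44533709 -0.05132006  0.156     ]
[ 0.44533665 -0.05120215  0.15598629] 8.8917 [ 0.36  0.24 -0.36  2.11  0.11  0.81  1.85]
tool [[-0.0, -0.342, 0.94], [0.0, 0.94, 0.342], [-1.0, 0.0, -0.0]]
```

View pics/over.png

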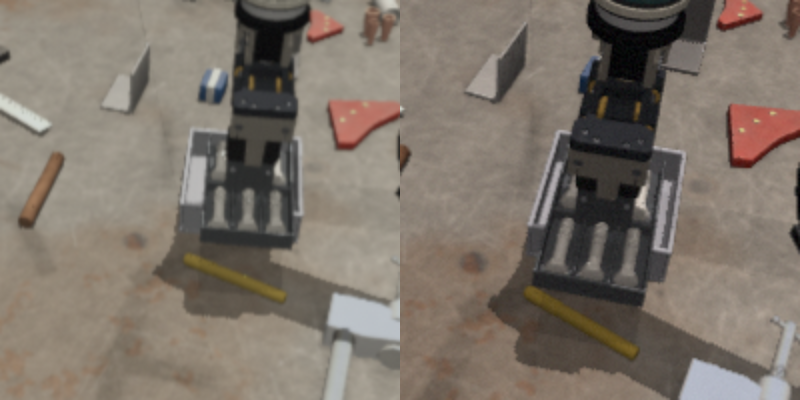

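```bash
python3 - <<'E'
from h import *
c=r.capture("side"); e=np.array(r.get_eef_pos()); _,t=att(1.92,0)
for y in(.05,-.05): print("back bottom corner, expect",proj(c,e+t@np.array([.088,y,-G])).round(1))
for (u,v) in((360.5,250),(407.5,252.5)): 
    w=t.T@(onz(c,u,v,e[2]-G)-e); print("seen in tray frame",w.round(4))
E
```

```text
back bottom corner, expect [405.5 255. ]
back bottom corner, expect [359.3 250.8]
seen in tray frame [ 0.0851 -0.0475 -0.054 ]
seen in tray frame [ 0.0794  0.0545 -0.054 ]
```

Tray within ~5 mm of expected. Tip.

```bash
python3 - <<'E'
from h import *
bc=np.array([.484,-.1575]); yaw=1.92
f=np.r_[bc+.025*np.array([np.cos(yaw),np.sin(yaw)]),.078]
for tl in(.12,.24,.36,.48,.62):
    p,a=tcp_front(f,yaw,tl); r.line_to(list(p),list(a),speed=.05)
r.pause(1.8)
print(r.get_ft_force(),r.get_eef_pos()-p,r.get_time_s())
c=r.capture("side"); s=r.capture("scene"); cv2.imwrite("pics/tip.png",np.hstack([cv2.resize(c["image"][130:330,260:460],(400,400)),cv2.resize(s["image"][130:330,280:480],(400,400))]))
E
```

```text
[-0.16236505  0.79907553 -3.75591039] [-1.10812927e-05 -1.64285135e-05 -9.02732525e-07] 12.9667
```

View pics/tip.png

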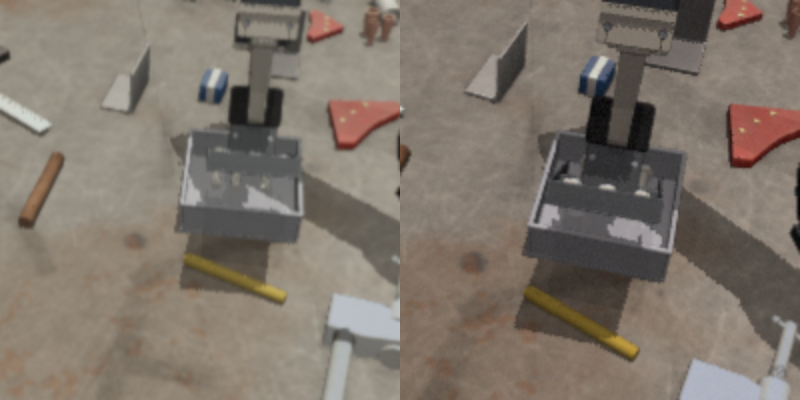

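```bash
python3 - <<'E'
from h import *
yaw=1.92; d=np.array([np.cos(yaw),np.sin(yaw)])
f=np.r_[np.array([.484,-.1575])+.025*d,.118]
for tl in(.62,.4,.2,0):
    p,a=tcp_front(f,yaw,tl); r.line_to(list(p),list(a),speed=.08)
a0,_=att(.155,0)
r.line_to([.5225,.203,.15],list(a0),speed=.1)
r.pause(.2); print(r.get_ft_force(),r.get_time_s())
c=r.capture("side"); s=r.capture("scene"); cv2.imwrite("pics/aft.png",np.hstack([cv2.resize(c["image"][160:360,240:440],(400,400)),cv2.resize(s["image"][170:390,210:430],(400,400))]))
E
```

```text
[ 0.01876771  0.41294679 -4.21739424] 17.9583
```

View pics/aft.png

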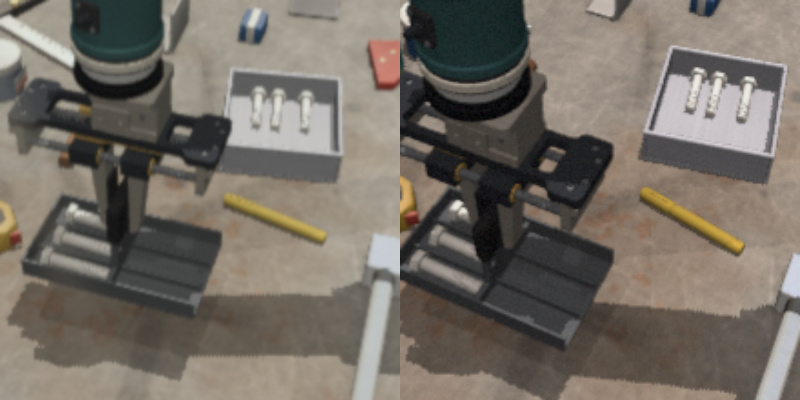

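```bash
python3 - <<'E'
from h import *
p=[.5225,.203]
r.line_to(p+[.07],speed=.1); r.pause(.3)
hit=r.line_to(p+[.050],speed=.02,force_limit=2.5); r.pause(.3)
z=r.get_eef_pos()[2]; print(hit,z,r.get_ft_force())
r.move_gripper(.03); r.move_gripper(.08); r.pause(.2)
r.line_to(p+[.19],speed=.1); r.pause(.5)
print(r.get_finger_gap(),r.get_ft_force(),r.get_time_s())
c=r.capture("side"); s=r.capture("scene"); cv2.imwrite("pics/end.png",np.hstack([cv2.resize(c["image"][160:360,240:440],(400,400)),cv2.resize(s["image"][170:390,210:430],(400,400))]))
E
```

```text
True 0.05405887810108867 [0.46030108 0.2446761  5.58118651]
0.08015701667504173 [-0.15965895 -0.21831288  0.10536537] 23.8833
```

View pics/end.png

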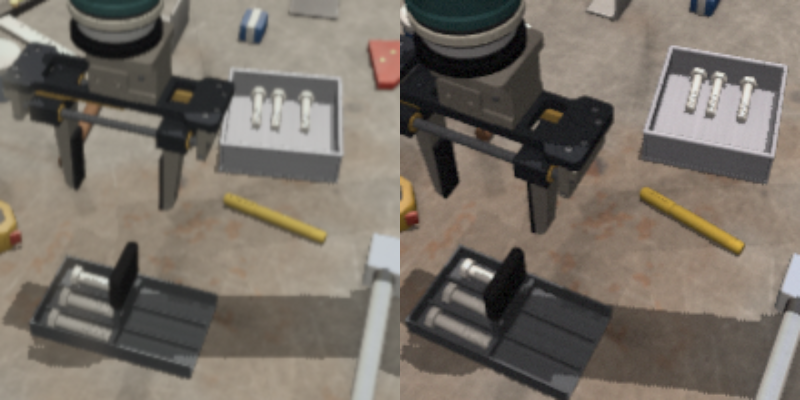

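The tray stands flat with three rear bolts, three bolts are in the bin, and the gripper is clear.

```bash
python3 -c "
from h import *
r.finish_job()"
```

```text
the job is handed in; nothing more can be done
```

The job is done and handed in at about 24 s of the 64 s allowed; no verdict was reported.

- **What I did:** I gripped the tray by its tab at 55 N (finger gap 13.8 mm on the 14 mm sleeve). I carried it level to the bin and tipped it about its front edge to 0.62 rad (35.5 degrees). I then levelled it, put it back in its original spot, let go and backed off.
- **Last pictures:** The three front-row bolts lie on the bin floor and the three rear-row bolts are behind the lip. The tray looks flat on the table.
- **Touchdown and release:** The tray touched down with the tool at 54.1 mm, against 54.6 mm when I gripped it. After release the tool force was about 0.1 N vertically and under 0.25 N sideways.
- **Bystanders:** The paint marker looks unmoved, and the visible part of the tape measure does too. The round bar was mostly hidden behind the gripper in the last pictures. It lay in its usual place while the tray was being tipped.
- **Checks that disagreed:**
  - Over the bin, the tray's rear corners were 3 to 9 mm from where I expected them lengthwise and 2.5 to 4.5 mm sideways, well inside the bin's margins.
  - The wrist force changed by about 5.1 N on lifting, less than the 6.6 N of the loaded tray. I put this down to the fingers already carrying some force before the lift.

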